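Stack the test sieves on the shaker

TASK

Build the sieve stack on the receiver pan of the little sieve shaker, ready for a run: the finest sieve goes on the pan, then the medium one, then the coarsest, and the cover with the knob on top. Nest each one fully home in the one below, upright, and let go of it; leave the beaker, the sample jar, the culture dish and the brush where they are, standing as they stand.

Things in the scene. Friction and masses are not known exactly. Their poses are not given: they have to be found in the camera images.
- fine_c (a point): FINE sieve, the lowest: mesh so close that it looks like a grey sheet. Round steel sieve, open on top: frame 58 mm outside, 53 inside, 20 tall, mesh at its bottom; below it an 8 mm tapered skirt (50 mm diameter, 44 at its foot) on which it stands and which nests in the rim below until the frame rests on that rim. 28 mm tall in all, 70 g. Point: on the axis, half-way up (14 mm over the foot); z up.
- medium_c (a point): MEDIUM sieve, middle height: openings 4.6 mm (9 across). Round steel sieve, open on top: frame 58 mm outside, 53 inside, 30 tall, mesh at its bottom; below it an 8 mm tapered skirt (50 mm diameter, 44 at its foot) on which it stands and which nests in the rim below until the frame rests on that rim. 38 mm tall in all, 95 g. Point: on the axis, half-way up (19 mm over the foot); z up.
- coarse_c (a point): COARSE sieve, the tallest: openings 10 mm (4 across). Round steel sieve, open on top: frame 58 mm outside, 53 inside, 44 tall, mesh at its bottom; below it an 8 mm tapered skirt (50 mm diameter, 44 at its foot) on which it stands and which nests in the rim below until the frame rests on that rim. 52 mm tall in all, 125 g. Point: on the axis, half-way up (26 mm over the foot); z up.
- cover_c (a point): Steel cover of the sieve set: closed disc 58 mm diameter, 5 mm thick, on top an upright round knob 18 mm diameter, 18 mm tall; below the same 8 mm tapered skirt as the sieves, on which it stands. 31 mm tall in all, 85 g. Point: on the axis, half-way up the knob, 22 mm over the skirt's foot; z up.
- pan_rim (a point): Mouth of the receiver pan, a steel dish 58 mm outside, 53 mm inside, 24 mm tall, fixed in the middle of the sieve shaker (white box 150 x 150 x 50 mm, round plate on it, 89 mm tall with the pan; nothing of it moves; its place and yaw vary). Point: centre of the mouth, level with the rim; z up. A seated sieve has its skirt's foot 8 mm below it.
- beaker_c (a point): Small empty glass beaker, 49 mm diameter (52 mm at the rim), 68 mm tall, standing among the sieves; the point is at its middle, half-way up. To be left alone.
- jar_c (a point): Closed sample jar, whitish plastic with a broad white screw cap, 58 mm diameter, 61 mm tall; the point is at its middle, half-way up. To be left alone.
- dish_c (a point): Closed culture dish, whitish see-through plastic, 60 mm diameter, 15 mm tall; the point is at its middle, half-way up. To be left alone.
- brush_c (a point): Sieve brush lying on the bench beyond the other things, about 155 mm long and 19 mm thick, wooden handle, metal ferrule and grey tuft at its +x end; the point is 9 mm above the bench, about 9 mm from the middle towards the tuft. To be left alone.
Mind the look-alikes: they are no part of the job. What is shaped like the part that bears medium_c but red is not meant.

How it is judged:
At the end, for the whole second after the job is handed in: On the shaker's pan, from below: fine sieve, medium sieve, coarse sieve, cover. Each is centred within 4 mm on the one below, at its seated height within 3 mm (shoulder on the rim), within 0.06 rad of upright and at rest (horizontal distance between fine_c and pan_rim below 0.004 m and z of fine_c in the frame of pan_rim between 0.003 and 0.0085 m and angle between each of fine_c, medium_c, coarse_c, cover_c's own z axis and vertical below 0.06 rad and linear speed of each of fine, medium, coarse, cover below 0.01 m/s and horizontal distance between medium_c and fine_c below 0.004 m and z of medium_c in the frame of fine_c between 0.022 and 0.0275 m and horizontal distance between coarse_c and medium_c below 0.004 m and z of coarse_c in the frame of medium_c between 0.034 and 0.0395 m and horizontal distance between cover_c and coarse_c below 0.004 m and z of cover_c in the frame of coarse_c between 0.037 and 0.0425 m); the robot touches nothing.
It fails at once if the beaker is shifted by more than 25 mm or knocked over (distance of beaker_c from where it was at the start of the episode above 0.025 m or angle between beaker_c's own z axis and vertical above 0.6 rad).
It fails at once if the sample jar is shifted by more than 25 mm or knocked over (distance of jar_c from where it was at the start of the episode above 0.025 m or angle between jar_c's own z axis and vertical above 0.6 rad).
It fails at once if the culture dish is shifted by more than 25 mm or knocked over (distance of dish_c from where it was at the start of the episode above 0.025 m or angle between dish_c's own z axis and vertical above 0.6 rad).
It fails at once if the sieve brush is shifted by more than 25 mm (distance of brush_c from where it was at the start of the episode above 0.025 m).
It also fails if it takes over 102 s, if anything falls off the work surface, if the arm or the gripper's body presses on something with over 40 N, if the wrist force passes 120 N, or if a joint passes its speed limit or range.

ROBOT

A 6-joint arm with a two-finger parallel gripper is mounted at the origin on the work surface. World frame = base frame: x ahead of the robot, y to its left, z up, the work surface at z = 0. Lengths are in m, angles in rad, forces in N, time in s.
With the tool pointing down it reaches from about 0.4 to 0.825 m from the base axis. Payload 7 kg.
Tool frame: the origin (TCP) lies midway between the tips of the shut fingers; the grasp point (between the pads) lies 19 mm behind it (arm.hold_point_z is the distance from the TCP to the grasp point, in m); z points along the fingers, x is the direction in which the jaws open and shut, and the axes are right-handed (so a half turn about z gives the same grasp; the last joint's range is limited). The gripper opens to 88 mm and grips with 3 to 60 N. Pads are 19 mm wide; open, the fingers measure 130 mm over their backs; the gripper's body (78 mm by 193 mm) begins 47 mm behind the grasp point.
Start: joints at [-0.997, 0.359, 0.012, 0, -1.224, -0.288], TCP at [0.19, -0.648, 0.204] pointing down, gripper open.
Joint ranges: [-3.07, 3.07], [-1.43, 2.12], [-1.02, 1.25], [-3.03, 1.67], [-3.05, -0], [-3.03, 3.03]. Speed limits (rad/s): [2.39, 2.39, 3.01, 3.14, 3.14, 3.14].

INTERFACE

Orientations are given as [roll, pitch, yaw] about the fixed x, y, z axes, in that order (R = Rz(yaw) Ry(pitch) Rx(roll)).
In Python, from station import readout, viewer, job, arm gives the robot as it stands.
- The arm moves only by the tool apply_moves, never from a script. Its argument "deltas" is text: rows parted by semicolons, each of 4 numbers parted by spaces: the shift along the tool's x, y, z in cm, then the turn about the tool's z in rad. A call has 1 to 10 rows; each row shifts and turns the commanded pose from where the row before left it, along the tool's axes as they then stand; what a row does not reach is not made up. A row lasts 1/8 s, in which the tool goes at most 62.5 mm and 10.7 degrees, less where a joint would pass 70% of its speed; a pose out of reach is approached as far as the arm can. A call is refused whole if a number of a shift passes 6.25 or a number of a turn 0.188, either way. A call with a gripper value outside its range is refused whole. "gripper" is the closure, from -1 (fully open) to 1 (shut), so that 0 is half open, set as the call begins (left out, the last holds). The fingers move at their own pace and stop on an object; "squeeze" is the grip in N (left out, the last holds). Time passes only in rows, so rows that do not move let the fingers close. It gives the time, the measured TCP pose, the force and the opening at its end, in the units of the state.
- readout.get_state(): the state, without advancing time (a new reading comes with each control period).
- viewer.grab_frame(name): name is "scene" or "top"; returns a dict with "image" (420x560x3 uint8, red, green, blue), "camera_matrix" (3x3 intrinsics, pixels), "cam_to_world" (4x4, takes a point from camera to world coordinates). Camera axes: x right, y up, looking along -z (the intrinsics and any distortion apply to the point x, -y, -z); pixel columns grow to the right and rows downward; lengths in m; the calibration is good to about 2 mm. A picture is of the moment at which its call begins. There is no depth.
- job.job_done(): hands the job in, once; it reports no verdict.
Trained networks look in the newest picture that a camera, given by its name, has taken for a name from the list of things; names that differ only in an ending like _2 or _b are one class to them, and where a whole thing is asked for, a point or a joint stands for the part that bears it (a point fixed in the world has none). Each returns a list of dicts, best first, with "conf" (0 to 1); they miss things now and then, are a little off and sometimes report something else, mostly with a low value. They report only what shows in the picture. A call takes as long as a camera call. They do not tell look-alikes from the thing itself.
- viewer.silhouettes(camera, query): "region" (420x560 bool, what is visible of it) and "extent" ([left, top, width, height] in pixels, round what is visible of it).
The state is a dict: "t": time; "q": joint angles; "qd": joint speeds; "joint_efforts": joint torques, N m; "eef_pos": TCP position; "ee_rot": TCP orientation; "force": force on the tool from outside, world axes, zero at the start; "moment": the same for the moment, N m; "width": finger opening in m.
Only numpy, scipy, OpenCV 4.12 (cv2) and the standard library are available. Lean on these libraries where they do the work, as an engineer would, in place of code of your own. Each camera call takes 0.05 s, during which the arm holds its last target.

## Working session

There is one attempt and no reset: what is moved stays moved. The work goes in short steps, Python scripts to look and compute and a tool call to move; the robot and the scene stay as the last step left them, time stands still between calls to the robot, and variables do not carry over. Pictures are saved under pics/ and viewed, and the job is handed in when it is done.

Besides the shell and the picture viewer there is one more tool, called after "Call:" in YAML: its name, and indented under it one key for each argument. apply_moves: Moves the arm, as the interface text tells. Its arguments: {"type":"object","properties":{"deltas":{"type":"string"},"gripper":{"type":"number"},"squeeze":{"type":"number"}},"required":["deltas"]}

```bash
mkdir -p pics; ls
python3 - <<'E'
from station import readout, viewer, job, arm
import cv2, numpy as np
print(readout.get_state()); print(arm.hold_point_z)
for n in ("scene","top"):
    f=viewer.grab_frame(n); cv2.imwrite(f"pics/{n}0.png",f["image"][:,:,::-1]); print(n,f["camera_matrix"],f["cam_to_world"], [k for k in f])
    np.savez(f"pics/{n}0.npz",**{k:f[k] for k in ("image","camera_matrix","cam_to_world")})
E
```

```text
pics
{'t': 0.0, 'q': array([-9.96924824e-01,  3.59384049e-01,  1.10628310e-02, -3.23998835e-04,
       -1.22411339e+00, -2.88108324e-01]), 'qd': array([-0.0004628 ,  0.00088802,  0.00022819,  0.00138675, -0.00034984,
       -0.00087071]), 'joint_efforts': array([ 2.48864953e-04, -5.82727039e+01,  2.93069834e+01,  6.99713454e+00,
        7.24869737e-03, -1.43083153e-04]), 'eef_pos': array([ 0.19009298, -0.64713038,  0.202731  ]), 'ee_rot': array([-3.14141914e+00, -1.65729984e-03,  1.85644902e+00]), 'force': array([-0.17988667, -0.21061142, -0.65360478]), 'moment': array([ 0.00788203,  0.01751194, -0.00600682]), 'width': 0.08755670213767865}
0.0188
scene [[472.78581828   0.         279.77307229]
 [  0.         472.78581828 210.55667275]
 [  0.           0.           1.        ]] [[ 0.77517463 -0.49744794  0.38942246  1.00452583]
 [ 0.63174496  0.61195929 -0.47581944 -0.56001125]
 [-0.00161529  0.61485883  0.78863554  0.96316998]
 [ 0.          0.          0.          1.        ]] ['image', 'camera_matrix', 'cam_to_world']
top [[513.56110507   0.         283.52799931]
 [  0.         513.56110507 209.96225278]
 [  0.           0.           1.        ]] [[ 0.02871119  0.99292873 -0.1151877   0.41390466]
 [-0.99934612  0.03104663  0.01853219 -0.00807472]
 [ 0.02197733  0.1145803   0.99317086  1.41182892]
 [ 0.          0.          0.          1.        ]] ['image', 'camera_matrix', 'cam_to_world']
```

View pics/scene0.png

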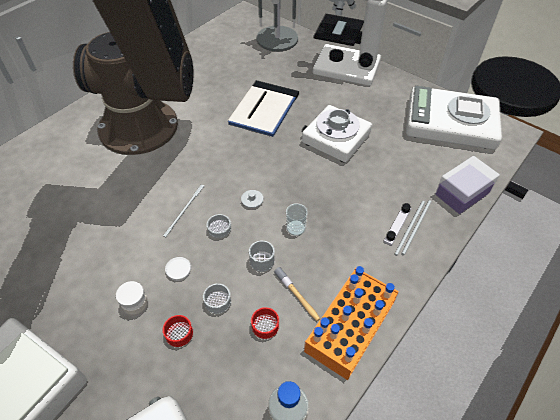

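View pics/top0.png

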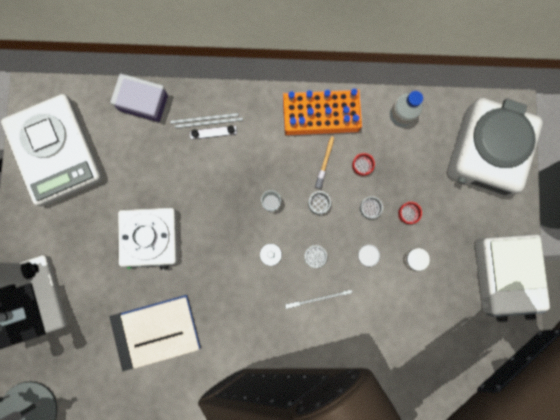

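Run:
```python
import cv2
s=cv2.imread("pics/scene0.png");t=cv2.imread("pics/top0.png")
cv2.imwrite("pics/sz.png",cv2.resize(s[170:350,100:340],None,fx=3.3,fy=3.3,interpolation=cv2.INTER_CUBIC))
cv2.imwrite("pics/tz.png",cv2.resize(t[140:280,240:440],None,fx=4,fy=4,interpolation=cv2.INTER_CUBIC))
cv2.imwrite("pics/pz.png",cv2.hconcat([cv2.resize(s[90:170,290:380],(390,347),interpolation=cv2.INTER_CUBIC),cv2.resize(t[195:275,105:195],(390,347),interpolation=cv2.INTER_CUBIC)]))
```

```text
(no output)
```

View pics/sz.png

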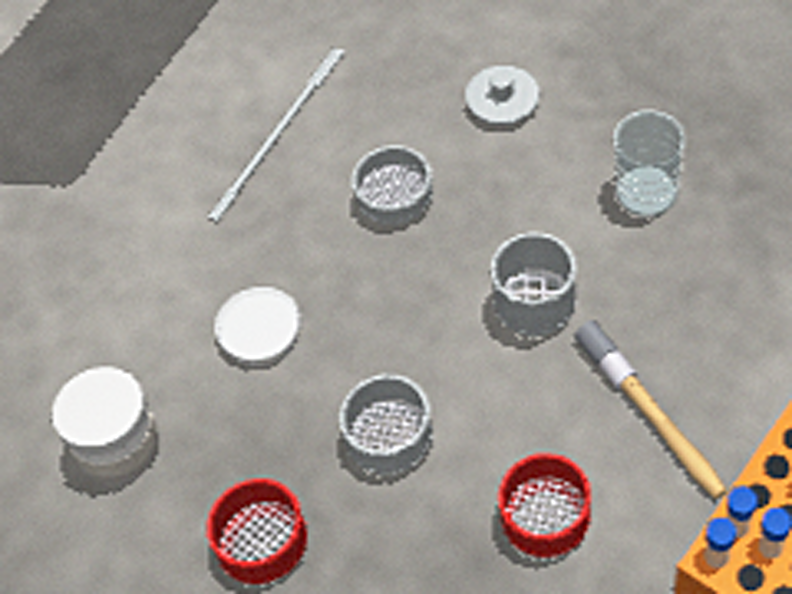

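View pics/tz.png

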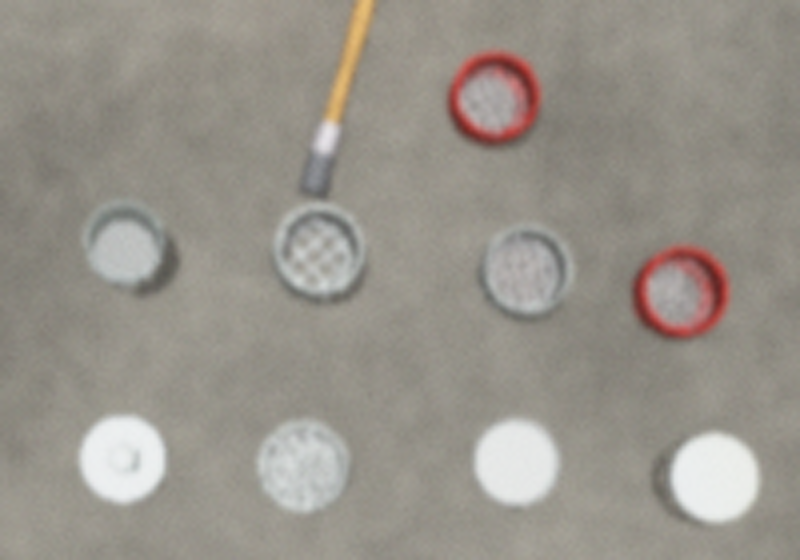

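View pics/pz.png

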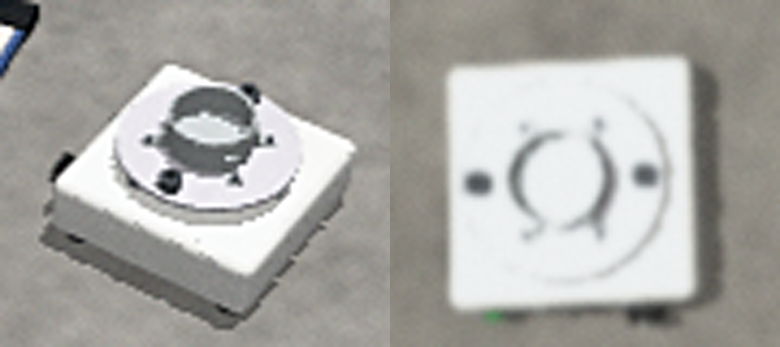

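```bash
cat > h.py <<'E'
from station import readout, viewer, job, arm
import cv2, numpy as np
from scipy.optimize import least_squares
def proj(P,K,T):
    Pc=(np.asarray(P)-T[:3,3])@T[:3,:3]
    return np.c_[K[0,2]+K[0,0]*Pc[:,0]/-Pc[:,2], K[1,2]-K[1,1]*Pc[:,1]/-Pc[:,2]]
def back(u,v,z,K,T):
    d=T[:3,:3]@np.array([(u-K[0,2])/K[0,0],-(v-K[1,2])/K[1,1],-1]); s=(z-T[2,3])/d[2]
    return T[:3,3]+s*d
a=np.linspace(0,2*np.pi,60,endpoint=False)
# profiles (z from foot, radius)
def sieve(h): return [(0,.022),(.008,.025),(.008,.029),(.008+h,.029)]
PROF=dict(fine_c=sieve(.020),medium_c=sieve(.030),coarse_c=sieve(.044),
 cover_c=[(0,.022),(.008,.025),(.008,.029),(.013,.029),(.013,.009),(.031,.009)],
 beaker_c=[(0,.0245),(.06,.0245),(.068,.026)],jar_c=[(0,.029),(.061,.029)],dish_c=[(0,.030),(.015,.030)])
def model_mask(prof,x,y,z0,K,T,S=8,shape=(420,560),org=(0,0)):
    """union of hulls of consecutive rings, at S x supersample in window"""
    pass
def hullmask(prof,x,y,z0,K,T,win,S=6):
    l,t,w,h=win; m=np.zeros((h*S,w*S),np.uint8)
    for (z1,r1),(z2,r2) in zip(prof[:-1],prof[1:]):
        P=np.r_[np.c_[x+r1*np.cos(a),y+r1*np.sin(a),0*a+z0+z1],np.c_[x+r2*np.cos(a),y+r2*np.sin(a),0*a+z0+z2]]
        q=(proj(P,K,T)+.5-[l,t])*S-.5
        cv2.fillConvexPoly(m,cv2.convexHull(np.round(q*16).astype(np.int32)),1,shift=4)
    return cv2.resize(m.astype(np.float32),(w,h),interpolation=cv2.INTER_AREA)
def fit(region,prof,z0,K,T,x0):
    ys,xs=np.nonzero(region); l,t=xs.min()-8,ys.min()-8; w,h=xs.max()-l+9,ys.max()-t+9
    R=region[t:t+h,l:l+w].astype(np.float32)
    best=None
    from scipy.optimize import minimize
    f=lambda p: float(np.abs(hullmask(prof,p[0],p[1],z0,K,T,(l,t,w,h))-R).sum())
    r=minimize(f,x0,method="Nelder-Mead",options=dict(initial_simplex=[x0,[x0[0]+.006,x0[1]],[x0[0],x0[1]+.006]],xatol=1e-4,fatol=.05))
    return r.x,r.fun,R.sum()
E
python3 - <<'E'
from h import *
for cam in ("top","scene"):
    f=viewer.grab_frame(cam);K,T=f["camera_matrix"],f["cam_to_world"]
    for n,p in PROF.items():
        L=viewer.silhouettes(cam,n)
        for d in L[:4]:
            if d["conf"]<.3: continue
            l,t,w,h=d["extent"]; zc=p[-1][0]/2
            c=back(l+w/2,t+h/2,zc,K,T)
            x,e,A=fit(np.array(d["region"]),p,0,K,T,c[:2])
            print(cam,n,round(d["conf"],2),d["extent"],x.round(4),"err",round(e,1),A)
    for d in viewer.silhouettes(cam,"brush_c")[:2]:
        l,t,w,h=d["extent"];print("brush",d["conf"],back(l,t,.01,K,T),back(l+w,t+h,.01,K,T))
    print(viewer.silhouettes(cam,"pan_rim"))
E
```

```text
top fine_c 0.57 [303.8, 244.9, 24.8, 21.9] [ 0.4534 -0.1245] err 33.4 349.0
top medium_c 0.85 [360.6, 192.4, 21.2, 27.9] [ 0.5905 -0.2711] err 121.4 298.0
top medium_c 0.65 [399.8, 203.2, 22.7, 22.3] [ 0.5806 -0.3785] err 51.2 396.0
top medium_c 0.62 [351.4, 151.7, 22.2, 26.7] [ 0.7107 -0.2482] err 107.2 315.0
top coarse_c 0.69 [308.6, 191.1, 21.6, 23.8] [ 0.5984 -0.1281] err 190.9 223.0
top coarse_c 0.57 [354.7, 241.7, 22.9, 21.3] [ 0.4614 -0.2626] err 92.7 343.0
top cover_c 0.54 [261.6, 243.4, 23.5, 23.0] [ 0.4547 -0.0015] err 20.2 348.0
top beaker_c 0.88 [261.4, 191.0, 20.9, 21.5] [0.598  0.0018] err 21.7 359.0
top jar_c 0.72 [403.5, 249.0, 26.8, 20.4] [ 0.4532 -0.3926] err 55.0 453.0
top dish_c 0.87 [355.1, 242.8, 25.6, 24.7] [ 0.4611 -0.2699] err 28.1 387.0
brush 0.73 [ 0.78957036 -0.11738453  0.01      ] [ 0.64671715 -0.16984835  0.01      ]
[{'extent': [131.4, 223.7, 26.6, 23.4], 'conf': 0.56, 'region': array([[False, False, False, ..., False, False, False],
       [False, False, False, ..., False, False, False],
       [False, False, False, ..., False, False, False],
       .
[... 1308 characters left out ...]
se, False],
       [False, False, False, ..., False, False, False],
       ...,
       [False, False, False, ..., False, False, False],
       [False, False, False, ..., False, False, False],
       [False, False, False, ..., False, False, False]], shape=(420, 560))}, {'extent': [248.3, 237.6, 24.6, 34.7], 'conf': 0.35, 'region': array([[False, False, False, ..., False, False, False],
       [False, False, False, ..., False, False, False],
       [False, False, False, ..., False, False, False],
       ...,
       [False, False, False, ..., False, False, False],
       [False, False, False, ..., False, False, False],
       [False, False, False, ..., False, False, False]], shape=(420, 560))}]
```

Run:
```python
from h import *
pp=[(.065,.029),(.089,.029)]
ims=[]
for cam in ("top","scene"):
    f=viewer.grab_frame(cam);K,T=f["camera_matrix"],f["cam_to_world"];im=f["image"][:,:,::-1].copy()
    d=viewer.silhouettes(cam,"pan_rim")[0];R=np.array(d["region"])
    l,t,w,h=d["extent"]
    c=back(l+w/2,t+h/2,.078,K,T)
    x,e,A=fit(R,pp,0,K,T,c[:2]); print(cam,x.round(4),e,A)
    # white box fit: top face 
    S=6; l,t=int(l)-25,int(t)-25; big=cv2.resize(im[t:t+70,l:l+70],None,fx=S,fy=S,interpolation=cv2.INTER_CUBIC)
    def dr(r,z,col,cx,cy):
        q=(proj(np.c_[cx+r*np.cos(a),cy+r*np.sin(a),0*a+z],K,T)+.5-[l,t])*S
        cv2.polylines(big,[np.round(q).astype(np.int32)],True,col,1)
    dr(.029,.089,(0,0,255),*x);dr(.0265,.089,(0,160,0),*x);dr(.029,.065,(255,0,0),*x)
    ims.append(big[:420,:390])
cv2.imwrite("pics/pan.png",cv2.hconcat(ims))
```

```text
top [0.4915 0.3284] 20.166667938232422 447.0
scene [0.4888 0.3279] 38.61111068725586 334.0
```

View pics/pan.png

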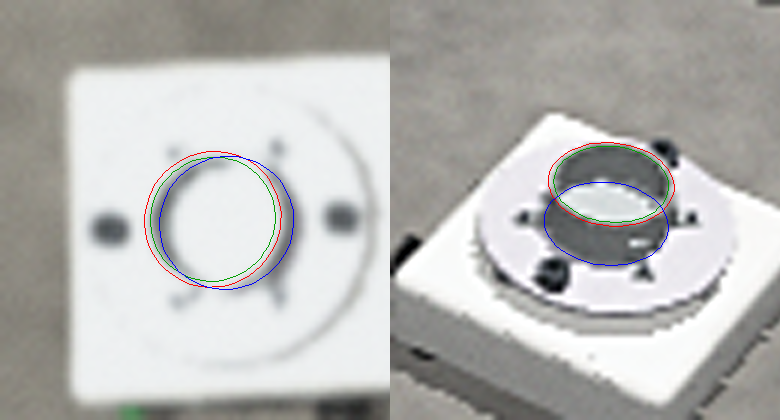

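Call:
apply_moves:
  deltas: "0 0 0 -0.18;0 0 0 -0.18;0 0 0 -0.18;0 0 0 -0.18;0 0 0 -0.18;0 0 0 -0.18;0 0 0 -0.18;0 0 0 -0.025;0 0 0 0"
  gripper: -1
  squeeze: 20

```text
t: 2.42
eef_pos: [0.1903, -0.6476, 0.2036]
ee_rot: [3.142, -0.0, 3.138]
force: [0.2, 0.4, -0.1]
width: 0.0875
```

Call:
apply_moves:
  deltas: "-2.6 5.2 0 0;-2.6 5.2 0 0;-2.6 5.2 0 0;-2.6 5.2 0 0;-2.6 5.2 0 0;-2.6 5.2 0 0;-2.6 5.2 0 0;-2.6 5.2 0 0;-2.6 5.2 0 0;-2.8 5.6 0 0"

```text
t: 3.68
eef_pos: [0.4529, -0.1219, 0.2043]
ee_rot: [3.142, 0.001, 3.138]
force: [1.1, -1.0, -0.9]
width: 0.0873
```

Call:
apply_moves:
  deltas: "0 0 4 0;0 0 2 0;0 0 0 0"

```text
t: 4.05
eef_pos: [0.4512, -0.1236, 0.1426]
ee_rot: [-3.141, -0.003, 3.14]
force: [-0.9, 0.0, -0.7]
width: 0.0878
```

Run:
```python
from h import *
s=readout.get_state();print(s["t"],s["eef_pos"],s["ee_rot"],s["force"])
p=s["eef_pos"]
ims=[]
for cam in ("top","scene"):
    f=viewer.grab_frame(cam);K,T=f["camera_matrix"],f["cam_to_world"];im=f["image"][:,:,::-1].copy()
    c=proj([p],K,T)[0]; l,t=(c-35).astype(int); S=6
    big=cv2.resize(im[t:t+70,l:l+66],None,fx=S,fy=S,interpolation=cv2.INTER_CUBIC)
    # jaw tips
    for dx in (-.044,.044,-.065,.065):
        q=((proj([p+[dx,-.0095,0],p+[dx,.0095,0]],K,T)+.5-[l,t])*S).astype(int)
        cv2.line(big,tuple(map(int,q[0])),tuple(map(int,q[1])),(0,0,255),1)
    ims.append(big[:420,:396])
cv2.imwrite("pics/g1.png",cv2.hconcat(ims))
```

```text
4.05 [ 0.45122674 -0.12355455  0.14259318] [-3.14130695e+00 -2.87433473e-03  3.13973617e+00] [-0.89419363  0.00461891 -0.67753085]
```

View pics/g1.png

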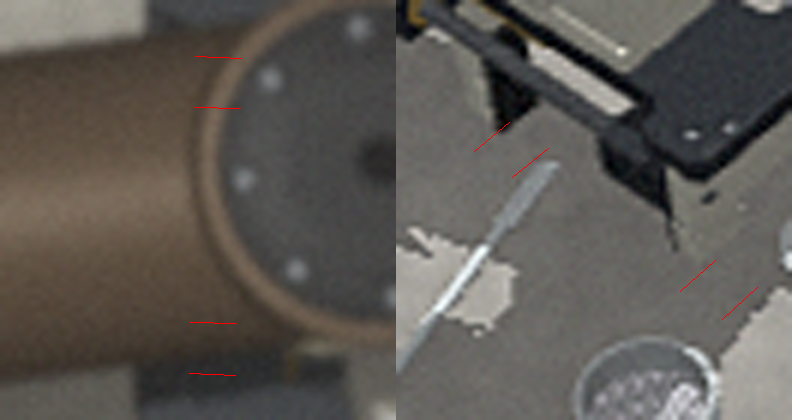

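Run:
```python
from h import *
f=viewer.grab_frame("scene");im=f["image"][:,:,::-1].copy();K,T=f["camera_matrix"],f["cam_to_world"]
s=readout.get_state();p=s["eef_pos"];print(p,proj([p],K,T),s["width"])
cv2.imwrite("pics/g2.png",cv2.resize(im[80:260,130:340],None,fx=3.3,fy=3.3,interpolation=cv2.INTER_CUBIC))
```

```text
[ 0.45297897 -0.12392322  0.14479988] [[213.02880318 193.70668092]] 0.08757414603976865
```

View pics/g2.png

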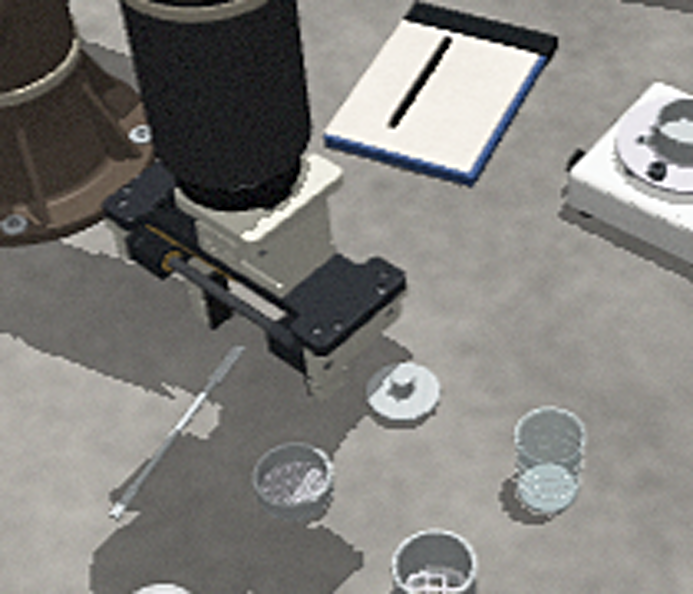

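Call:
apply_moves:
  deltas: "0 0 4 0;0 0 4 0;0 0 0 0;0 0 0 0"

```text
t: 4.7
eef_pos: [0.4536, -0.1239, 0.0655]
ee_rot: [-3.141, 0.002, 3.142]
force: [-0.6, 0.6, 1.4]
width: 0.0875
```

Run:
```python
from h import *
f=viewer.grab_frame("scene");im=f["image"][:,:,::-1].copy();K,T=f["camera_matrix"],f["cam_to_world"]
s=readout.get_state();p=s["eef_pos"];print(p,proj([p],K,T),s["width"])
l,t,S=170,160,7
big=cv2.resize(im[t:t+80,l:l+100],None,fx=S,fy=S,interpolation=cv2.INTER_CUBIC)
for dx in (-.044,.044):
    q=((proj([p+[dx,-.0095,0],p+[dx,.0095,0]],K,T)+.5-[l,t])*S).astype(int)
    cv2.line(big,tuple(map(int,q[0])),tuple(map(int,q[1])),(0,0,255),1)
cv2.imwrite("pics/g3.png",big)
```

```text
[ 0.45386104 -0.12376578  0.06566617] [[217.08091542 215.13740609]] 0.08741443342659753
```

View pics/g3.png

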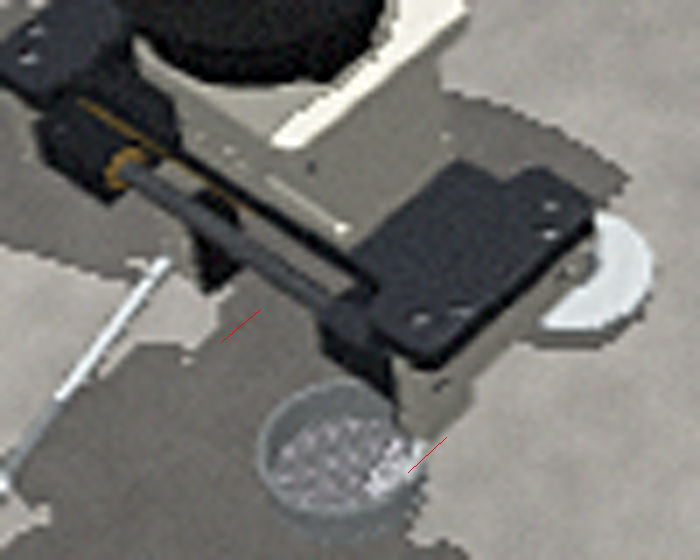

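Run:
```python
from h import *
f=viewer.grab_frame("scene");K,T=f["camera_matrix"],f["cam_to_world"]
p=np.array([.4532,-.1238,.065])
l,t,S=170,160,7
for d in ([.097,-.039,.066],[.097,.039,.066],[-.097,-.039,.066],[.065,-.0095,.066],[.065,-.0095,.02],[.044,-.0095,.02],[.044,-.0095,.026],[.044,-.0095,0.],[-.044,-.0095,.02],[-.044,-.0095,.026]):
    print(d,(proj([p+d],K,T)[0]+.5-[l,t])*S)
```

```text
[0.097, -0.039, 0.066] [448.46938654 495.27523679]
[0.097, 0.039, 0.066] [613.74881374 341.31864246]
[-0.097, -0.039, 0.066] [ 17.35194381 194.84363825]
[0.065, -0.0095, 0.066] [437.173477   384.58510482]
[0.065, -0.0095, 0.02] [448.59237905 469.94887564]
[0.044, -0.0095, 0.02] [401.72795904 437.48070597]
[0.044, -0.0095, 0.026] [400.08915714 426.61151154]
[0.044, -0.0095, 0.0] [407.08962525 473.04143624]
[-0.044, -0.0095, 0.02] [212.73748973 306.54609452]
[-0.044, -0.0095, 0.026] [210.35217411 295.4568227 ]
```

Call:
apply_moves:
  deltas: "0 0 0 0;0 0 0 0;0 0 0 0;0 0 0 0;0 0 0 0;0 0 0 0"
  gripper: 0.6

```text
t: 5.55
eef_pos: [0.4522, -0.1237, 0.0636]
ee_rot: [-3.142, -0.0, 3.142]
force: [0.5, -0.7, -0.2]
width: 0.0331
```

Run:
```python
from h import *
f=viewer.grab_frame("scene");im=f["image"][:,:,::-1].copy();K,T=f["camera_matrix"],f["cam_to_world"]
s=readout.get_state();p=s["eef_pos"];print(p,proj([p],K,T),s["width"])
l,t,S=170,160,7
big=cv2.resize(im[t:t+80,l:l+100],None,fx=S,fy=S,interpolation=cv2.INTER_CUBIC)
h=s["width"]/2
for dx in (-h,h):
    q=((proj([p+[dx,-.0095,0],p+[dx,.0095,0]],K,T)+.5-[l,t])*S).astype(int)
    cv2.line(big,tuple(map(int,q[0])),tuple(map(int,q[1])),(0,0,255),1)
cv2.imwrite("pics/g4.png",big)
```

```text
[ 0.45219253 -0.12370588  0.06359434] [[216.68602827 215.29811372]] 0.029510944400630054
```

View pics/g4.png

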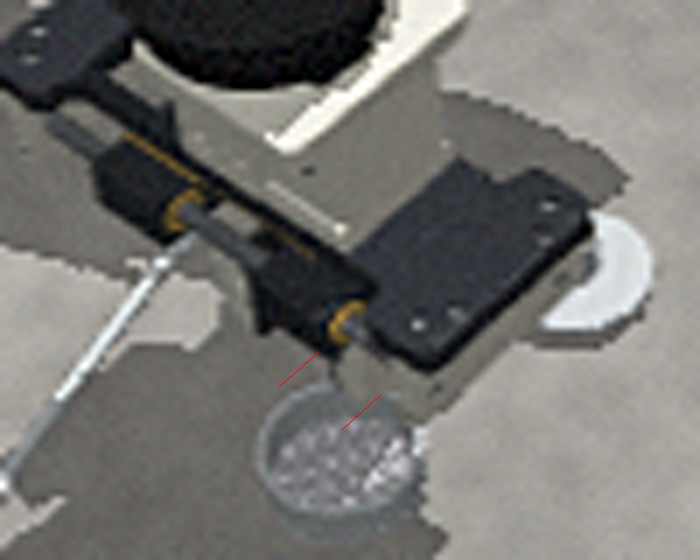

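Run:
```python
from h import *
f=viewer.grab_frame("scene");im=f["image"][:,:,::-1].copy()
c=im[185:235,185:255]; c=np.clip((c.astype(float)-40)*1.7,0,255).astype(np.uint8)
cv2.imwrite("pics/g5.png",cv2.resize(c,None,fx=11,fy=11,interpolation=cv2.INTER_NEAREST))
```

```text
(no output)
```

View pics/g5.png

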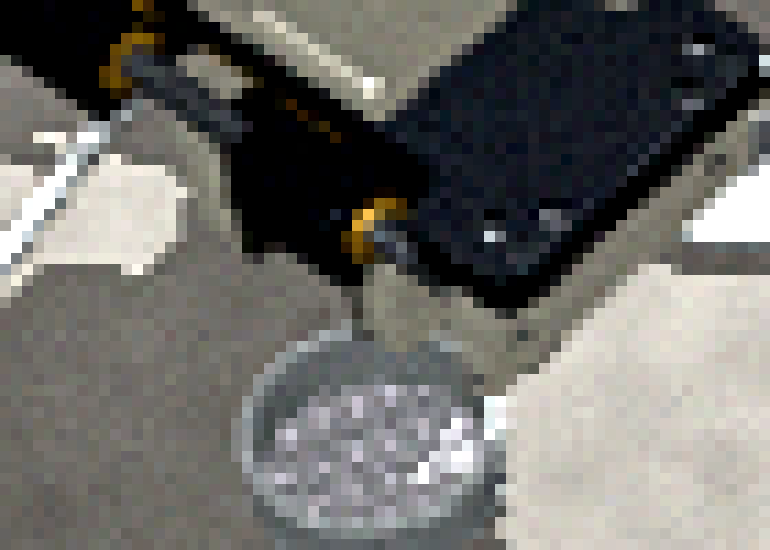

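Call:
apply_moves:
  deltas: "0 0 0 0;0 0 0 0;0 0 0 0;0 0 0 0;0 0 0 0;0 0 1.5 0;0 0 1.5 0;0 0 1.2 0;0 0 0.9 0;0 0 0 0"
  gripper: -1

```text
t: 6.9
eef_pos: [0.4518, -0.1238, 0.0121]
ee_rot: [-3.141, -0.001, 3.142]
force: [-0.0, 0.4, 0.1]
width: 0.0878
```

Run:
```python
from h import *
f=viewer.grab_frame("scene");im=f["image"][:,:,::-1].copy()
s=readout.get_state();print(s["eef_pos"],s["force"],s["width"])
c=im[185:255,175:255]; c=np.clip((c.astype(float)-20)*1.4,0,255).astype(np.uint8)
cv2.imwrite("pics/g6.png",cv2.resize(c,None,fx=8,fy=8,interpolation=cv2.INTER_CUBIC))
```

```text
[ 0.45217341 -0.12373444  0.01254143] [-0.4245286  -0.33170783  0.8571457 ] 0.08766061310445451
```

View pics/g6.png

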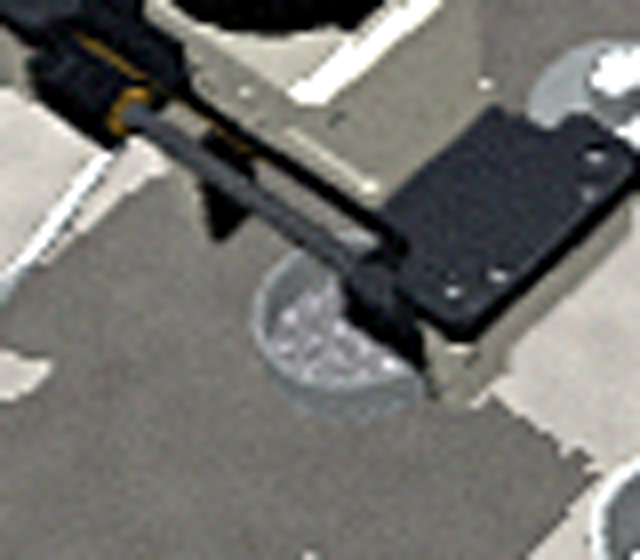

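Call:
apply_moves:
  deltas: "0 0 0 0;0 0 0 0;0 0 0 0;0 0 0 0;0 0 0 0;0 0 0 0"
  gripper: 1
  squeeze: 25

```text
t: 7.7
eef_pos: [0.4522, -0.1237, 0.0127]
ee_rot: [-3.142, -0.0, -3.142]
force: [-0.3, 0.3, -0.0]
width: 0.0332
```

Run:
```python
from h import *
f=viewer.grab_frame("scene");im=f["image"][:,:,::-1].copy()
s=readout.get_state();print(s["eef_pos"],s["force"],s["width"])
c=im[185:255,175:255]; c=np.clip((c.astype(float)-20)*1.4,0,255).astype(np.uint8)
cv2.imwrite("pics/g7.png",cv2.resize(c,None,fx=8,fy=8,interpolation=cv2.INTER_CUBIC))
```

```text
[ 0.4522034  -0.12372099  0.01267655] [-0.32673756  0.47757497 -0.0530715 ] 0.029424380444937205
```

View pics/g7.png

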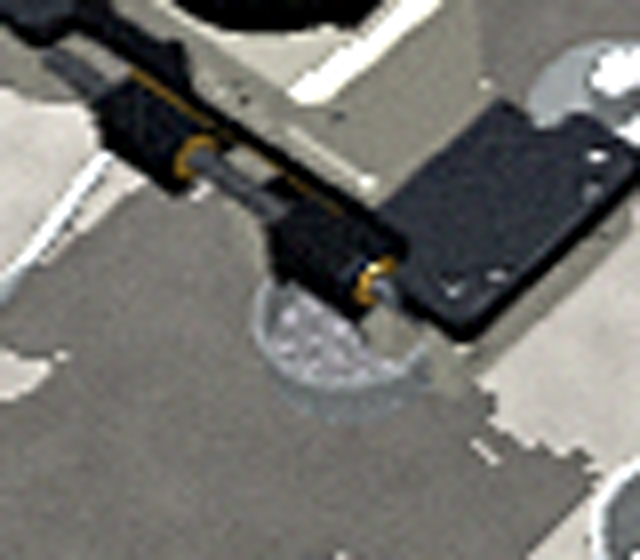

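Call:
apply_moves:
  deltas: "0 0 0 0;0 0 0 0;0 0 0 0;0 0 0 0;0 0 0 0;0 0 0.5 0;0 0 0.5 0;0 0 0.5 0;0 0 0 0"
  gripper: -1

```text
t: 8.88
eef_pos: [0.4518, -0.1238, -0.0029]
ee_rot: [-3.141, -0.001, 3.142]
force: [0.6, -0.6, -0.1]
width: 0.0878
```

Run:
```python
from h import *
f=viewer.grab_frame("scene");im=f["image"][:,:,::-1].copy();K,T=f["camera_matrix"],f["cam_to_world"]
s=readout.get_state();p=s["eef_pos"];print(p,s["force"],s["width"])
l,t,S=175,185,8
for z in (0,.01,.015,.02,.025,.03): print(z,(proj([p+[-.044,-.0095,z],p+[-.044,.0095,z]],K,T)+.5-[l,t])*S)
c=im[185:255,175:255]; c=np.clip((c.astype(float)-20)*1.4,0,255).astype(np.uint8)
cv2.imwrite("pics/g8.png",cv2.resize(c,None,fx=8,fy=8,interpolation=cv2.INTER_CUBIC))
```

```text
[ 0.45199471 -0.12375544 -0.00263851] [0.1855994  0.24519068 1.22411485] 0.08749527709963661
0 [[237.87267298 321.99954522]
 [280.04483055 284.68502775]]
0.01 [[233.81352968 303.19591671]
 [276.29388769 265.77767578]]
0.015 [[231.76370084 293.70026275]
 [274.39983885 256.23035676]]
0.02 [[229.70018687 284.14121366]
 [272.49324095 246.61978179]]
0.025 [[227.62285028 274.51813245]
 [270.57396887 236.94532015]]
0.03 [[225.53155171 264.83037358]
 [268.6418958  227.20633265]]
```

View pics/g8.png

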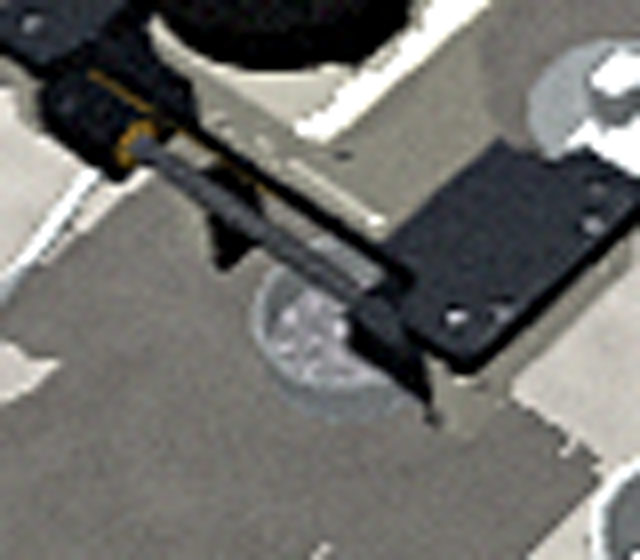

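Call:
apply_moves:
  deltas: "0 0 0.5 0;0 0 0.5 0;0 0 0.3 0;0 0 0 0"

```text
t: 9.43
eef_pos: [0.452, -0.1237, -0.0157]
ee_rot: [-3.142, -0.001, -3.142]
force: [-0.2, -0.3, 0.6]
width: 0.0875
```

Call:
apply_moves:
  deltas: "0 0 0 0;0 0 0 0;0 0 0 0;0 0 0 0;0 0 0 0"
  gripper: 1

```text
t: 10.05
eef_pos: [0.4523, -0.1237, -0.0152]
ee_rot: [3.142, 0.0, -3.142]
force: [-0.1, 1.0, 1.2]
width: 0.0574
```

Call:
apply_moves:
  deltas: "0 0 -1 0;0 0 -4 0;0 0 -4 0;0 0 -4 0;0 0 -4 0;0 0 0 0;0 0 0 0"

```text
t: 10.92
eef_pos: [0.4517, -0.1236, 0.1547]
ee_rot: [3.141, 0.0, 3.141]
force: [-0.7, -0.7, -0.8]
width: 0.0578
```

Run:
```python
from h import *
f=viewer.grab_frame("scene");im=f["image"][:,:,::-1].copy();K,T=f["camera_matrix"],f["cam_to_world"]
s=readout.get_state();p=s["eef_pos"];print(p,s["force"],s["width"])
q=proj([p],K,T)[0];l,t=int(q[0])-40,int(q[1])-45;S=7
big=cv2.resize(im[t:t+80,l:l+90],None,fx=S,fy=S,interpolation=cv2.INTER_CUBIC)
# predicted sieve: foot at p.z+.0155 , x,y=p
z0=p[2]+.0155
for zz,r,c in ((z0+.028,.029,(0,0,255)),(z0+.008,.029,(255,0,0)),(z0,.022,(0,255,0))):
    qq=(proj(np.c_[p[0]+r*np.cos(a),p[1]+r*np.sin(a),0*a+zz],K,T)+.5-[l,t])*S
    cv2.polylines(big,[np.round(qq).astype(np.int32)],True,c,1)
cv2.imwrite("pics/g9.png",big)
```

```text
[ 0.45142033 -0.12367768  0.15411864] [-0.69898331  0.01574197 -0.87253598] 0.0580787762630918
```

View pics/g9.png

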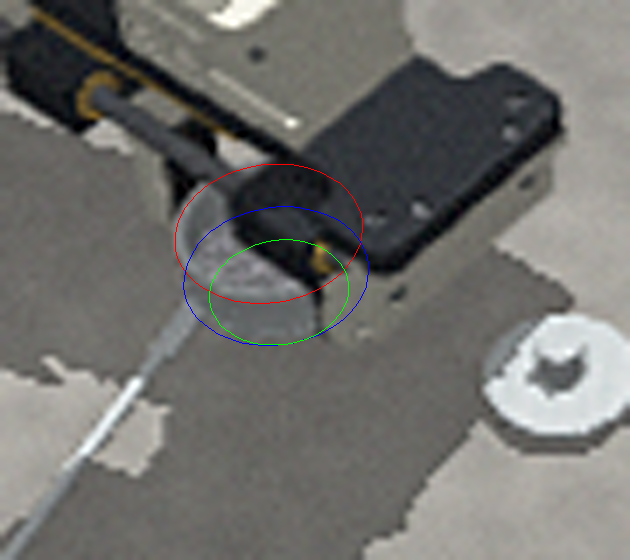

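Call:
apply_moves:
  deltas: "-0.39 4.52 0 0;-0.39 4.52 0 0;-0.39 4.52 0 0;-0.39 4.52 0 0;-0.39 4.52 0 0;-0.39 4.52 0 0;-0.39 4.52 0 0;-0.39 4.52 0 0;-0.39 4.52 0 0;-0.39 4.52 0 0"

```text
t: 12.22
eef_pos: [0.4906, 0.3292, 0.1531]
ee_rot: [-3.139, -0.002, -3.141]
force: [0.7, 0.2, -0.3]
width: 0.0578
```

Call:
apply_moves:
  deltas: "0 0 2.5 0;0 0 2 0;0 0 0 0;0 0 0 0"

```text
t: 12.72
eef_pos: [0.4914, 0.3282, 0.1097]
ee_rot: [-3.141, -0.0, -3.142]
force: [0.5, 0.0, -0.1]
width: 0.0578
```

```bash
cat >> h.py <<'E'
def look(name,dz,hs,pan=None,cam="scene",S=6):
    """overlay held part predicted at eef; dz foot-eef"""
    f=viewer.grab_frame(cam);im=f["image"][:,:,::-1].copy();K,T=f["camera_matrix"],f["cam_to_world"]
    s=readout.get_state();p=s["eef_pos"];print(s["t"],p,s["ee_rot"],s["force"],s["width"])
    q=proj([p],K,T)[0];l,t=int(q[0])-55,int(q[1])-55;l=max(l,0);t=max(t,0)
    big=cv2.resize(im[t:t+100,l:l+110],None,fx=S,fy=S,interpolation=cv2.INTER_CUBIC)
    raw=big.copy()
    def ring(x,y,zz,r,c):
        qq=(proj(np.c_[x+r*np.cos(a),y+r*np.sin(a),0*a+zz],K,T)+.5-[l,t])*S
        cv2.polylines(big,[np.round(qq).astype(np.int32)],True,c,1)
    for zz,r,c in hs: ring(p[0],p[1],p[2]+dz+zz,r,c)
    if pan: ring(pan[0],pan[1],pan[2],.029,(255,255,0))
    cv2.imwrite(f"pics/{name}.png",big);cv2.imwrite(f"pics/{name}_raw.png",raw)
    return f,p
E
python3 - <<'E'
from h import *
look("p1",.0155,[(.028,.029,(0,0,255)),(.008,.029,(255,0,0)),(0,.022,(0,255,0))],(.4902,.3282,.089))
E
```

```text
12.775 [0.4915851  0.32841843 0.11018095] [ 3.14144172e+00  4.91348489e-04 -3.14153969e+00] [-0.04279141 -1.33338644 -1.03835064] 0.05826967637564991
```

View pics/p1.png

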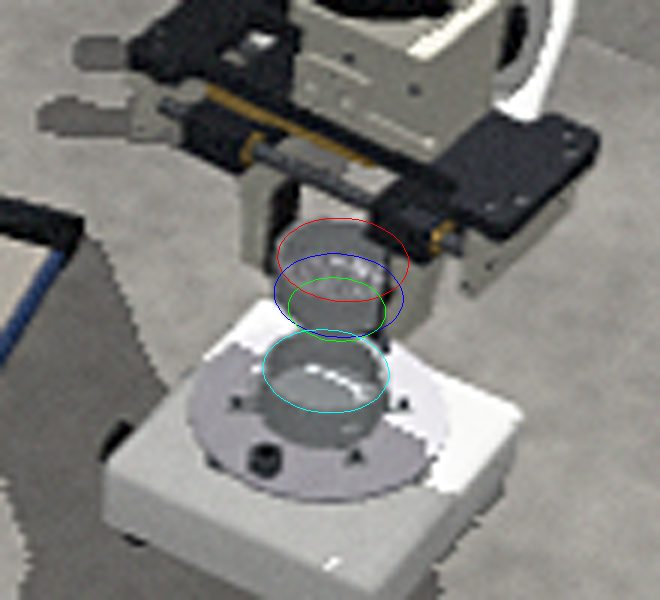

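View pics/p1_raw.png

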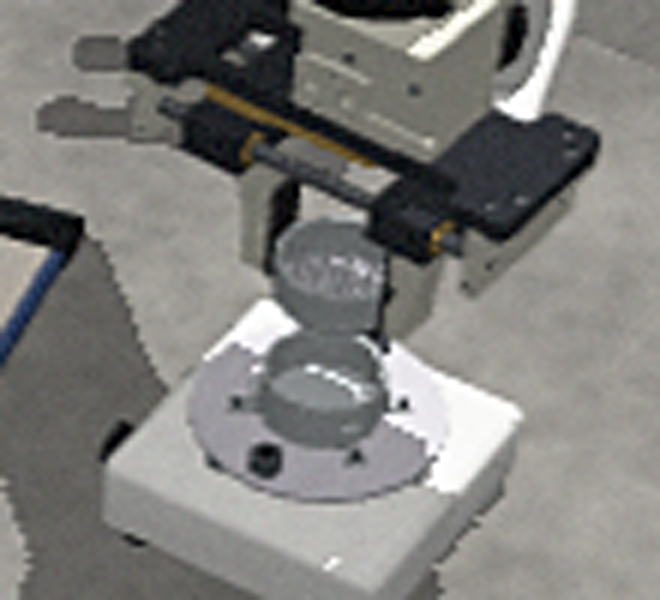

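Call:
apply_moves:
  deltas: "0.08 0 1.2 0;0 0 1 0;0 0 0.8 0;0 0 0.5 0;0 0 0.4 0;0 0 0 0"

```text
t: 13.52
eef_pos: [0.4903, 0.3282, 0.0704]
ee_rot: [-3.141, -0.0, -3.142]
force: [-0.4, -0.7, -0.9]
width: 0.0577
```

Call:
apply_moves:
  deltas: "0 0 0.2 0;0 0 0.2 0;0 0 0 0"

```text
t: 13.9
eef_pos: [0.4904, 0.3283, 0.0666]
ee_rot: [-3.142, -0.0, -3.142]
force: [0.9, -0.3, 0.2]
width: 0.0579
```

Run:
```python
from h import *
look("p2",.0155,[],None)
```

```text
13.95 [0.49044972 0.32832282 0.06669566] [3.14152289e+00 4.69466444e-05 3.14157105e+00] [-0.61156261  0.30042527 -0.59392534] 0.05773543840545415
```

View pics/p2_raw.png

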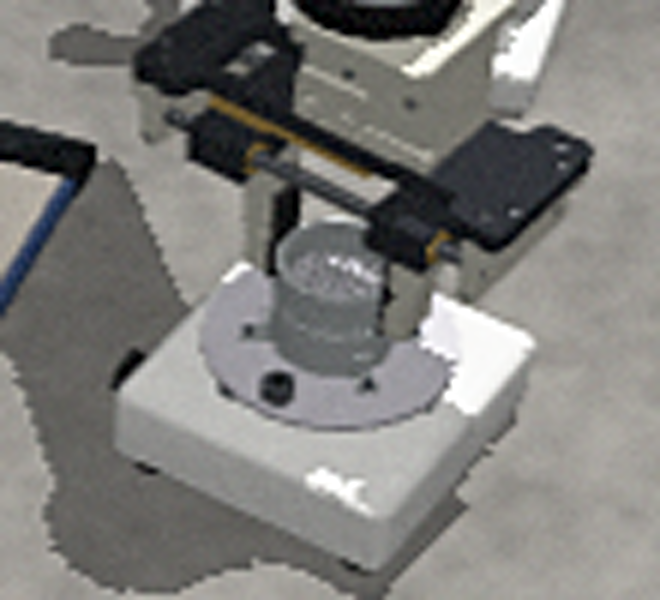

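Call:
apply_moves:
  deltas: "0 0 0.1 0;0 0 0.05 0;0 0 0 0"

```text
t: 14.32
eef_pos: [0.4906, 0.3285, 0.0658]
ee_rot: [3.141, 0.001, -3.141]
force: [-1.7, -1.3, 5.6]
width: 0.0578
```

Call:
apply_moves:
  deltas: "0 0 0 0;0 0 0 0;0 0 0 0;0 0 0 0;0 0 -3 0;0 0 -5 0;0 0 -4 0"
  gripper: -1

```text
t: 15.2
eef_pos: [0.4906, 0.3284, 0.187]
ee_rot: [3.141, 0.001, -3.141]
force: [0.3, 0.8, -1.1]
width: 0.0876
```

Call:
apply_moves:
  deltas: "-0.98 -5.99 0 0;-0.98 -5.99 0 0;-0.98 -5.99 0 0;-0.98 -5.99 0 0;-0.98 -5.99 0 0;-0.98 -5.99 0 0;-0.98 -5.99 0 0;-0.98 -5.99 0 0;-0.98 -5.99 0 0;-0.98 -5.99 0 0"

```text
t: 16.45
eef_pos: [0.5885, -0.2727, 0.1852]
ee_rot: [-3.142, 0.0, -3.141]
force: [1.0, 0.8, -0.2]
width: 0.0875
```

Call:
apply_moves:
  deltas: "0 0 5 0;0 0 5 0;0 0 2 0;0 0 0 0;0 0 0 0"

```text
t: 17.08
eef_pos: [0.5893, -0.2709, 0.0663]
ee_rot: [-3.141, 0.001, -3.141]
force: [0.6, -0.1, 0.2]
width: 0.0878
```

Run:
```python
from h import *
look("m1",0,[(.026,.044,(0,0,255))],(.589,-.271,.038))
```

```text
17.125 [ 0.58952941 -0.27087495  0.0667391 ] [-3.14096114e+00  2.30355012e-03 -3.14119236e+00] [0.93839169 0.25295685 0.03535002] 0.0879081513704633
```

View pics/m1.png

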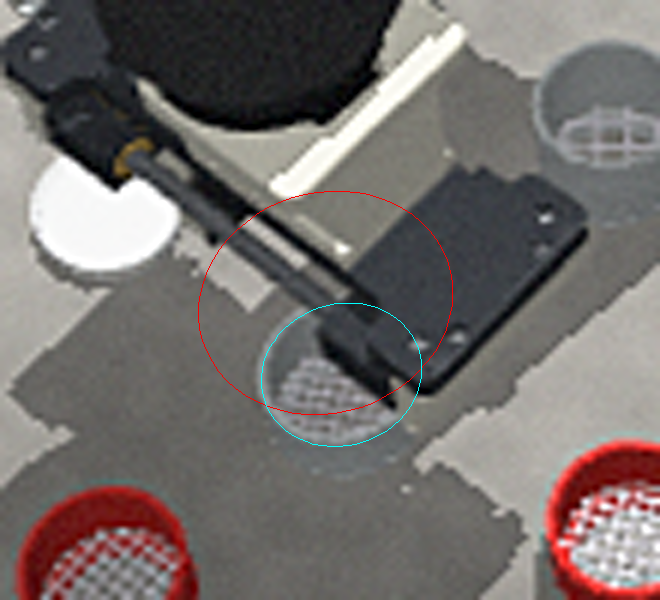

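Call:
apply_moves:
  deltas: "0 0 2 0;0 0 2 0;0 0 1.5 0;0 0 1 0;0 0 0.8 0;0 0 0 0"

```text
t: 17.88
eef_pos: [0.5883, -0.2707, -0.0082]
ee_rot: [3.141, -0.001, -3.142]
force: [0.0, 0.2, 0.4]
width: 0.0875
```

Call:
apply_moves:
  deltas: "0 0 0 0;0 0 0 0;0 0 0 0;0 0 0 0;0 0 0 0"
  gripper: 1
  squeeze: 25

```text
t: 18.5
eef_pos: [0.5886, -0.2707, -0.0076]
ee_rot: [-3.141, 0.0, -3.142]
force: [-0.6, 0.3, 2.2]
width: 0.058
```

Call:
apply_moves:
  deltas: "0 0 -1 0;0 0 -4 0;0 0 -5 0;0 0 -5 0;0 0 -5 0;0 0 0 0"

```text
t: 19.25
eef_pos: [0.5908, -0.2715, 0.198]
ee_rot: [-3.139, 0.009, -3.141]
force: [0.6, -0.5, -0.6]
width: 0.0582
```

Call:
apply_moves:
  deltas: "0.98 5.99 0 0;0.98 5.99 0 0;0.98 5.99 0 0;0.98 5.99 0 0;0.98 5.99 0 0;0.98 5.99 0 0;0.98 5.99 0 0;0.98 5.99 0 0;0.98 5.99 0 0;0.98 5.99 0 0"

```text
t: 20.5
eef_pos: [0.4893, 0.3299, 0.1918]
ee_rot: [-3.141, -0.001, -3.141]
force: [0.9, 0.7, -0.9]
width: 0.0581
```

Call:
apply_moves:
  deltas: "0 0 3 0;0 0 2 0;0 0 0 0;0 0 0 0"

```text
t: 21.0
eef_pos: [0.4908, 0.3283, 0.1428]
ee_rot: [3.141, 0.001, -3.142]
force: [-0.5, -0.5, -0.5]
width: 0.0584
```

Run:
```python
from h import *
look("m2",.0075,[(.038,.029,(0,0,255)),(.008,.029,(255,0,0)),(0,.022,(0,255,0))],(.4906,.3284,.109))
```

```text
21.05 [0.49093508 0.32846865 0.14318362] [3.14070291e+00 1.02552618e-03 3.14141297e+00] [ 0.83679621 -0.07678543 -0.014934  ] 0.05837001253894627
```

View pics/m2.png

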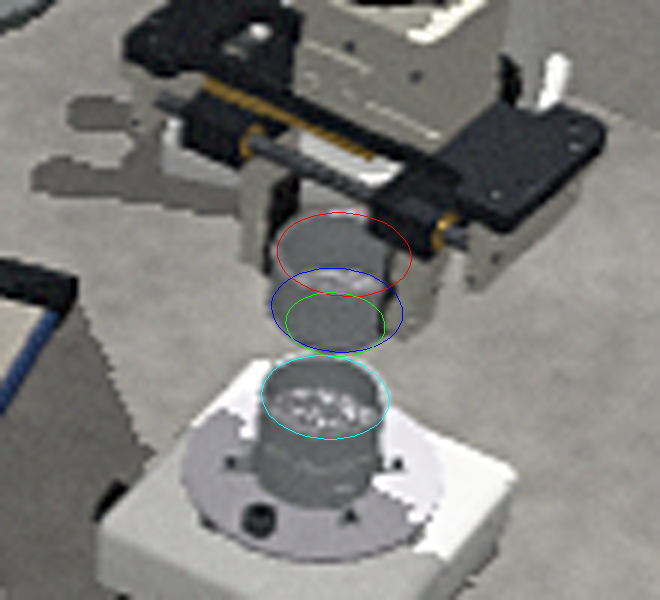

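View pics/m2_raw.png

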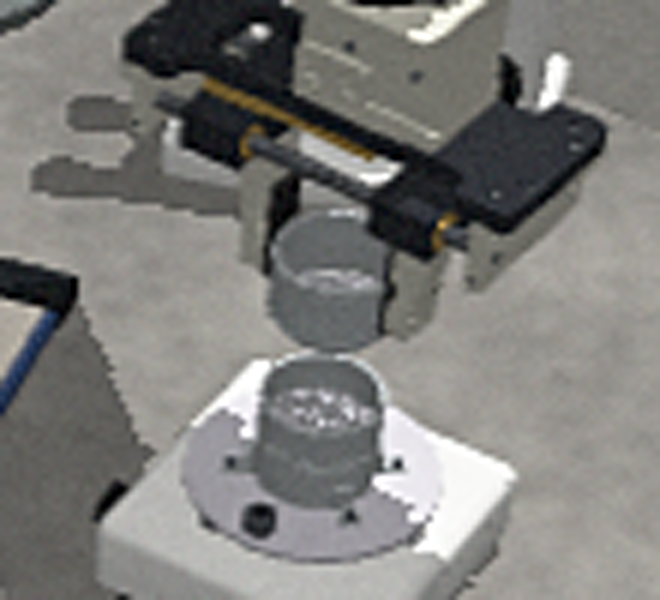

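Call:
apply_moves:
  deltas: "0 0 1.5 0;0 0 1.3 0;0 0 0.8 0;0 0 0.4 0;0 0 0.3 0;0 0 0.2 0;0 0 0.2 0;0 0 0 0"

```text
t: 22.05
eef_pos: [0.4904, 0.3283, 0.0952]
ee_rot: [3.142, -0.0, -3.142]
force: [-0.4, -0.1, -0.2]
width: 0.0579
```

Call:
apply_moves:
  deltas: "0 0 0.1 0;0 0 0.1 0;0 0 0 0"

```text
t: 22.42
eef_pos: [0.4905, 0.3284, 0.0934]
ee_rot: [3.141, 0.0, -3.142]
force: [-0.5, -0.4, 2.0]
width: 0.0582
```

Just touching at the predicted seated height; release and rise.

Call:
apply_moves:
  deltas: "0 0 0.05 0;0 0 0 0;0 0 0 0"

```text
t: 22.8
eef_pos: [0.4906, 0.3284, 0.0934]
ee_rot: [3.141, 0.001, -3.141]
force: [-2.4, -0.5, 5.2]
width: 0.0584
```

Call:
apply_moves:
  deltas: "0 0 0 0;0 0 0 0;0 0 0 0;0 0 0 0;0 0 -3 0;0 0 -5 0;0 0 -4 0"
  gripper: -1

```text
t: 23.68
eef_pos: [0.4906, 0.3284, 0.2145]
ee_rot: [3.141, 0.001, -3.141]
force: [-0.5, 1.1, -0.6]
width: 0.0876
```

Call:
apply_moves:
  deltas: "-1.18 -5.07 0 0;-1.18 -5.07 0 0;-1.18 -5.07 0 0;-1.18 -5.07 0 0;-1.18 -5.07 0 0;-1.18 -5.07 0 0;-1.18 -5.07 0 0;-1.18 -5.07 0 0;-1.18 -5.08 0 0;0 0 0 0"

```text
t: 24.92
eef_pos: [0.5967, -0.1313, 0.2119]
ee_rot: [-3.141, -0.001, 3.137]
force: [-0.7, -0.7, -0.1]
width: 0.0878
```

Call:
apply_moves:
  deltas: "0 0 5 0;0 0 5 0;0 0 3 0;0 0 0 0;0 0 0 0"

```text
t: 25.55
eef_pos: [0.5976, -0.1278, 0.0841]
ee_rot: [-3.141, 0.002, -3.141]
force: [-0.3, -0.4, 0.6]
width: 0.0878
```

Run:
```python
from h import *
look("c1",0,[(.026,.044,(0,0,255))],(.5968,-.128,.052))
```

```text
25.6 [ 0.59794079 -0.12781579  0.08452021] [-3.14147756e+00  2.75038272e-03 -3.14091122e+00] [0.24353238 0.24365619 0.14448975] 0.08765643514883549
```

View pics/c1.png

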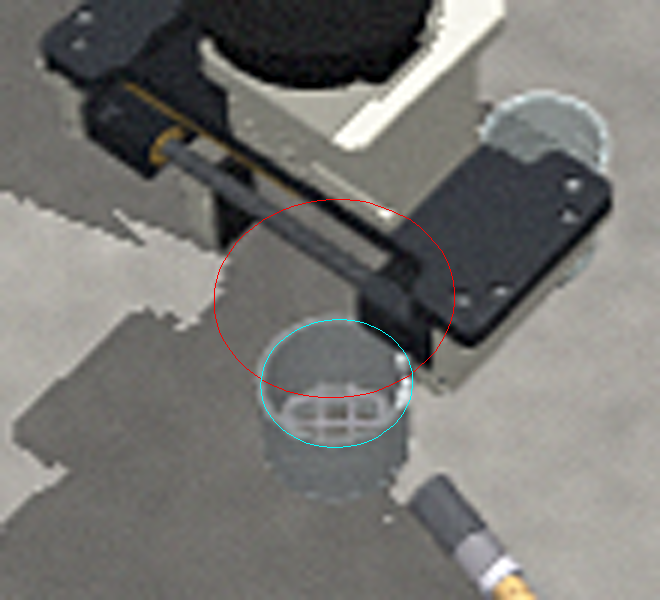

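Call:
apply_moves:
  deltas: "0 0 2.5 0;0 0 2 0;0 0 1.5 0;0 0 1 0;0 0 0.4 0;0 0 0 0"

```text
t: 26.35
eef_pos: [0.5968, -0.1281, 0.0089]
ee_rot: [-3.142, 0.0, -3.141]
force: [0.5, 1.2, -0.3]
width: 0.0877
```

Call:
apply_moves:
  deltas: "0 0 0 0;0 0 0 0;0 0 0 0;0 0 0 0;0 0 0 0"
  gripper: 1
  squeeze: 25

```text
t: 26.98
eef_pos: [0.5967, -0.1281, 0.0089]
ee_rot: [-3.142, 0.0, -3.141]
force: [-0.3, -0.3, 1.8]
width: 0.0578
```

Call:
apply_moves:
  deltas: "0 0 -1 0;0 0 -4 0;0 0 -5 0;0 0 -5 0;0 0 -5 0;0 0 0 0"

```text
t: 27.72
eef_pos: [0.599, -0.1283, 0.2142]
ee_rot: [-3.141, 0.009, -3.141]
force: [-0.3, -0.6, -1.7]
width: 0.058
```

Call:
apply_moves:
  deltas: "1.18 5.07 0 0;1.18 5.07 0 0;1.18 5.07 0 0;1.18 5.07 0 0;1.18 5.07 0 0;1.18 5.07 0 0;1.18 5.07 0 0;1.18 5.07 0 0;1.17 5.09 0 0;0 0 0 0"

```text
t: 28.98
eef_pos: [0.4891, 0.3311, 0.2075]
ee_rot: [-3.141, -0.001, -3.138]
force: [1.2, -1.0, -2.1]
width: 0.0576
```

Call:
apply_moves:
  deltas: "0 0 1 0;0 0 1 0;0 0 0 0;0 0 0 0"

```text
t: 29.48
eef_pos: [0.4909, 0.3278, 0.1888]
ee_rot: [-3.142, 0.0, 3.141]
force: [0.6, -0.2, -0.2]
width: 0.058
```

Run:
```python
from h import *
look("c2",-.009,[(.052,.029,(0,0,255)),(.008,.029,(255,0,0)),(0,.022,(0,255,0))],(.4906,.3284,.139))
```

```text
29.525 [0.49090397 0.32799746 0.18895933] [3.14134294e+00 3.80183608e-04 3.14088086e+00] [ 0.18971063  0.74953975 -1.86780656] 0.05790459601416699
```

View pics/c2.png

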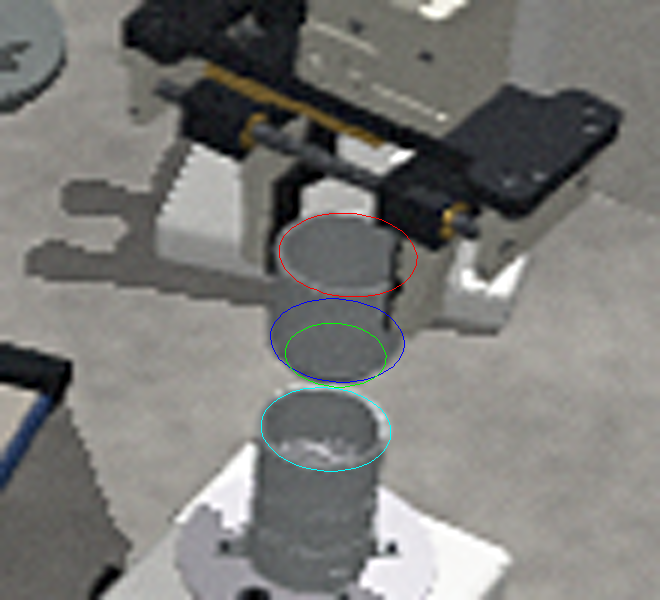

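View pics/c2_raw.png

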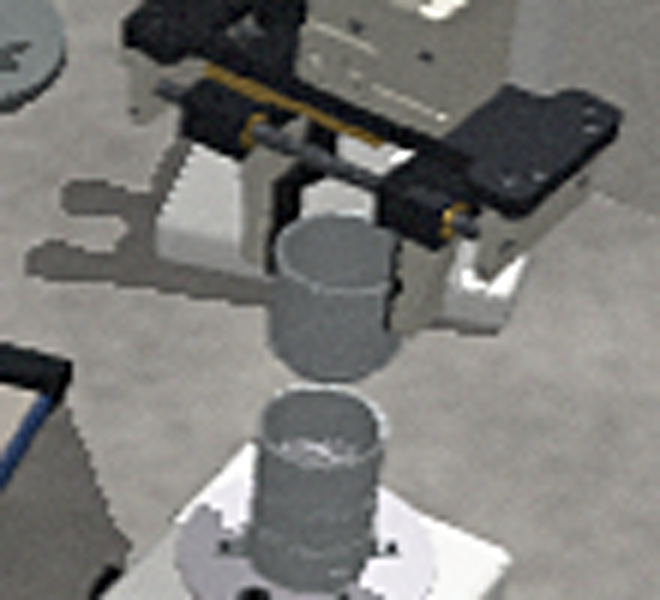

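Call:
apply_moves:
  deltas: "0 0 1.5 0;0 0 1.2 0;0 0 0.8 0;0 0 0.4 0;0 0 0.3 0;0 0 0.2 0;0 0 0.2 0;0 0 0 0"

```text
t: 30.52
eef_pos: [0.4905, 0.3284, 0.1427]
ee_rot: [3.142, -0.0, -3.142]
force: [0.4, -0.0, -1.2]
width: 0.058
```

Call:
apply_moves:
  deltas: "0 0 0.15 0;0 0 0.1 0;0 0 0 0"

```text
t: 30.9
eef_pos: [0.4905, 0.3284, 0.1401]
ee_rot: [-3.142, -0.0, 3.142]
force: [-0.2, 0.4, -1.2]
width: 0.0576
```

Call:
apply_moves:
  deltas: "0 0 0.06 0;0 0 0.06 0;0 0 0 0"

```text
t: 31.28
eef_pos: [0.4906, 0.3285, 0.1398]
ee_rot: [3.141, 0.001, -3.141]
force: [-2.5, -1.4, 5.3]
width: 0.0576
```

Call:
apply_moves:
  deltas: "0 0 0 0;0 0 0 0;0 0 0 0;0 0 0 0;0 0 -3 0;0 0 -5 0;0 0 -3 0"
  gripper: -1

```text
t: 32.15
eef_pos: [0.4911, 0.3288, 0.2515]
ee_rot: [3.14, 0.002, -3.141]
force: [0.6, 0.3, -0.5]
width: 0.0877
```

Run:
```python
from h import *
look("c3",-.12,[(0,.029,(0,0,255))],(.4906,.3284,.183))
```

```text
32.2 [0.49242179 0.32957087 0.25533672] [ 3.1371614   0.00588511 -3.14099232] [1.2607027 1.0334521 4.8414603] 0.08713464283304972
```

View pics/c3_raw.png

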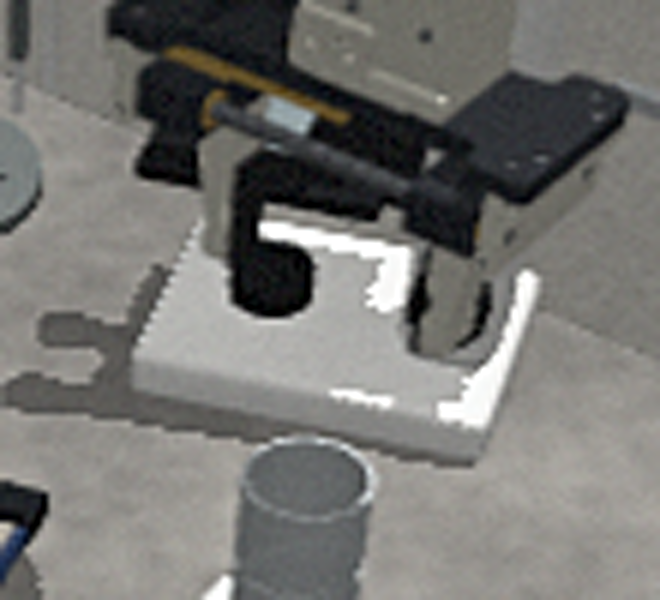

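Run:
```python
from h import *
f=viewer.grab_frame("scene");K,T=f["camera_matrix"],f["cam_to_world"]
p=np.array([.4907,.3284,.143]);q=proj([[.49093508,.32846865,.14318362]],K,T)[0];l,t=int(q[0])-55,int(q[1])-55
for z in (0,.015,.02,.025,.03):
  print(z,*[((proj([p+[x,y,z]],K,T)[0]+.5-[l,t])*6).round(0) for x,y in((-.029,-.0095),(.029,-.0095),(.05,-.0095),(.05,.0095))])
p=np.array([.5976,-.1278,.0842]);q=proj([[.59794,-.12782,.08452]],K,T)[0];l,t=int(q[0])-55,int(q[1])-55
for z in (0,.015,.02,.025,.03):
  print(z,*[((proj([p+[x,y,z]],K,T)[0]+.5-[l,t])*6).round(0) for x,y in((-.044,-.0095),(-.044,.0095),(.044,-.0095),(.065,-.0095))])
```

```text
0 [267. 322.] [375. 375.] [414. 394.] [438. 372.]
0.015 [270. 295.] [378. 348.] [419. 367.] [443. 346.]
0.02 [271. 286.] [380. 339.] [420. 358.] [444. 336.]
0.025 [272. 276.] [381. 329.] [421. 349.] [446. 327.]
0.03 [273. 267.] [382. 320.] [423. 340.] [447. 318.]
0 [231. 291.] [264. 259.] [410. 416.] [455. 447.]
0.015 [228. 268.] [262. 236.] [410. 393.] [455. 424.]
0.02 [227. 260.] [261. 228.] [410. 386.] [455. 417.]
0.025 [227. 252.] [261. 220.] [410. 378.] [455. 409.]
0.03 [226. 244.] [260. 212.] [409. 370.] [455. 402.]
```

Run:
```python
import cv2
a=cv2.imread("pics/m2_raw.png")[180:380,220:480]
cv2.imwrite("pics/m2z.png",cv2.convertScaleAbs(cv2.resize(a,None,fx=3,fy=3),alpha=1.6,beta=10))
```

```text
(no output)
```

View pics/m2z.png

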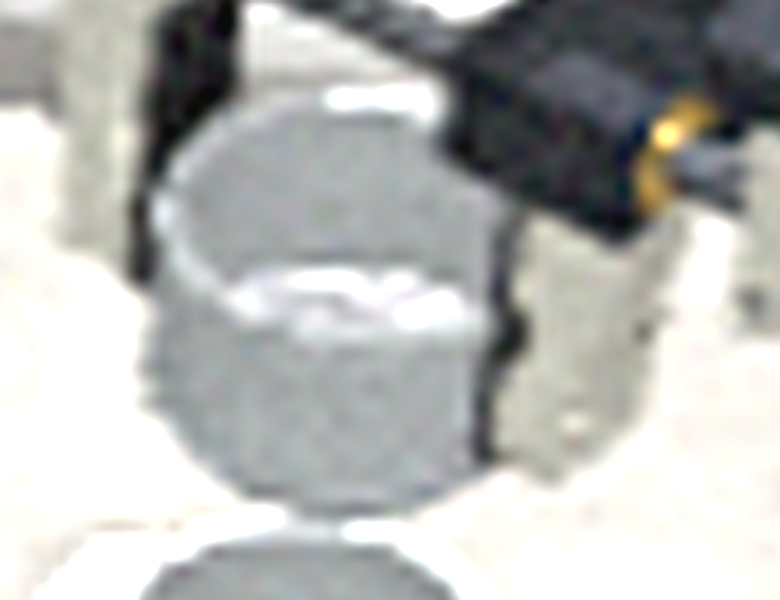

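Call:
apply_moves:
  deltas: "0.63 -5.5 0 0;0.63 -5.5 0 0;0.63 -5.5 0 0;0.63 -5.5 0 0;0.63 -5.5 0 0;0.61 -5.53 0 0;0 0 5 0;0 0 5 0;0 0 5 0;0 0 4 0"

```text
t: 33.5
eef_pos: [0.4519, -0.0024, 0.0569]
ee_rot: [-3.141, -0.001, 3.141]
force: [0.7, 0.6, -0.3]
width: 0.0875
```

Call:
apply_moves:
  deltas: "0 0 0 0;0 0 0 0"

```text
t: 33.75
eef_pos: [0.4538, -0.0017, 0.0601]
ee_rot: [-3.142, 0.001, -3.141]
force: [0.9, -0.0, 0.1]
width: 0.0879
```

Run:
```python
from h import *
f,p=look("k1",0,[(.024,.044,(0,0,255))],(.4531,-.0018,.013))
K,T=f["camera_matrix"],f["cam_to_world"]
for n in ["cover_c"]:
    for d in viewer.silhouettes("scene",n)[:2]:
        l,t,w,h=d["extent"];c=back(l+w/2,t+h/2,.013,K,T);print(d["conf"],d["extent"],c,fit(np.array(d["region"]),PROF[n],0,K,T,c[:2]))
```

```text
33.8 [ 0.45417551 -0.00148674  0.06050426] [ 3.14095886e+00  2.28677994e-03 -3.14122592e+00] [0.12519957 0.39663191 0.28955403] 0.08708379907866166
0.87 [239.4, 189.3, 21.5, 19.5] [ 0.45167263 -0.00589119  0.013     ] (array([4.50712716e-01, 1.71000216e-04]), np.float64(20.055553436279297), np.float32(315.0))
```

View pics/k1.png

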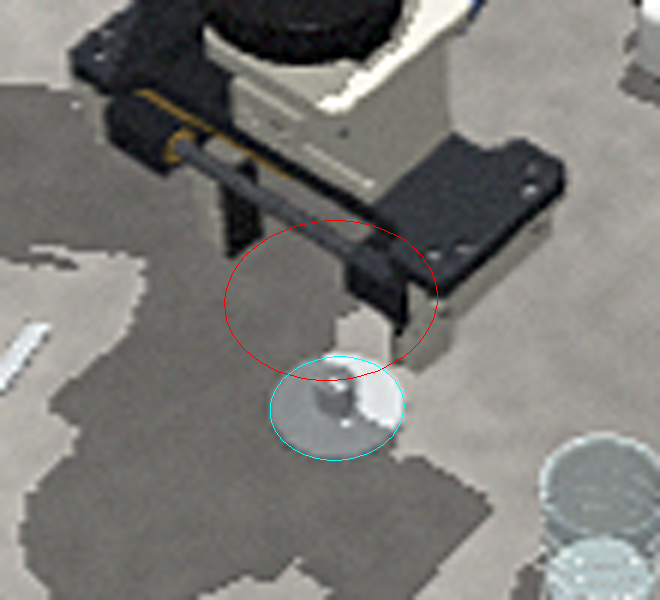

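Call:
apply_moves:
  deltas: "0 0 2.5 0;0 0 2 0;0 0 1.3 0;0 0 0.7 0;0 0 0.3 0;0 0 0 0"

```text
t: 34.6
eef_pos: [0.4532, -0.0018, -0.0088]
ee_rot: [3.141, 0.0, -3.142]
force: [-0.0, 0.1, -0.1]
width: 0.0873
```

Call:
apply_moves:
  deltas: "0 0 0 0;0 0 0 0;0 0 0 0;0 0 0 0;0 0 0 0;0 0 0 0;0 0 0 0;0 0 0 0"
  gripper: 1
  squeeze: 25

```text
t: 35.6
eef_pos: [0.453, -0.0019, -0.009]
ee_rot: [3.142, 0.0, -3.142]
force: [0.6, 0.4, -1.0]
width: 0.0171
```

Call:
apply_moves:
  deltas: "0 0 -1 0;0 0 -4 0;0 0 -5 0;0 0 -5 0;0 0 -5 0;0 0 -3.5 0;0 0 0 0;0 0 0 0"

```text
t: 36.6
eef_pos: [0.4522, -0.002, 0.2257]
ee_rot: [3.141, -0.0, 3.141]
force: [-0.8, -0.4, -0.9]
width: 0.017
```

Call:
apply_moves:
  deltas: "-0.63 5.5 0 0;-0.63 5.5 0 0;-0.63 5.5 0 0;-0.63 5.5 0 0;-0.63 5.5 0 0;-0.61 5.53 0 0;0 0 0 0;0 0 0 0;0 0 0 0"

```text
t: 37.72
eef_pos: [0.4903, 0.3273, 0.2255]
ee_rot: [-3.141, -0.001, 3.141]
force: [-0.0, 0.1, -0.9]
width: 0.0172
```

Run:
```python
from h import *
look("k2",.009,[(.013,.029,(0,0,255)),(.008,.029,(255,0,0)),(0,.022,(0,255,0))],(.4906,.3284,.183))
```

```text
37.775 [0.49043301 0.32732855 0.22590718] [-3.14137234e+00 -2.25626752e-04  3.14065533e+00] [ 0.42247903 -1.41229964 -0.50520618] 0.017109528176955397
```

View pics/k2.png

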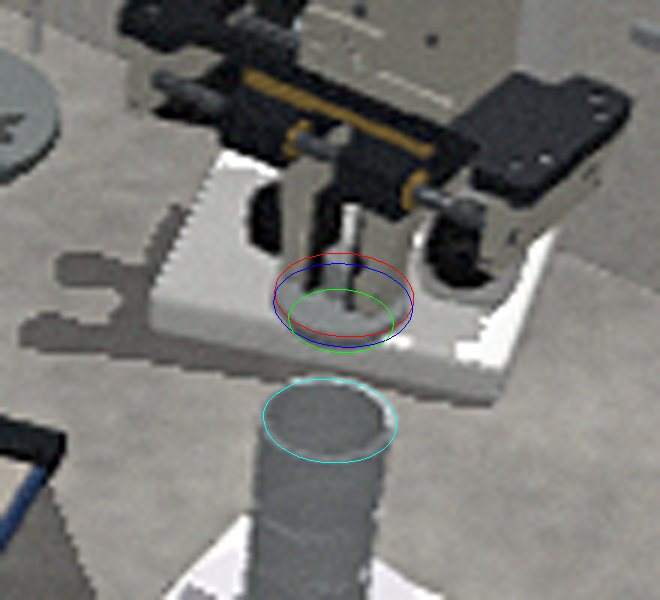

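View pics/k2_raw.png

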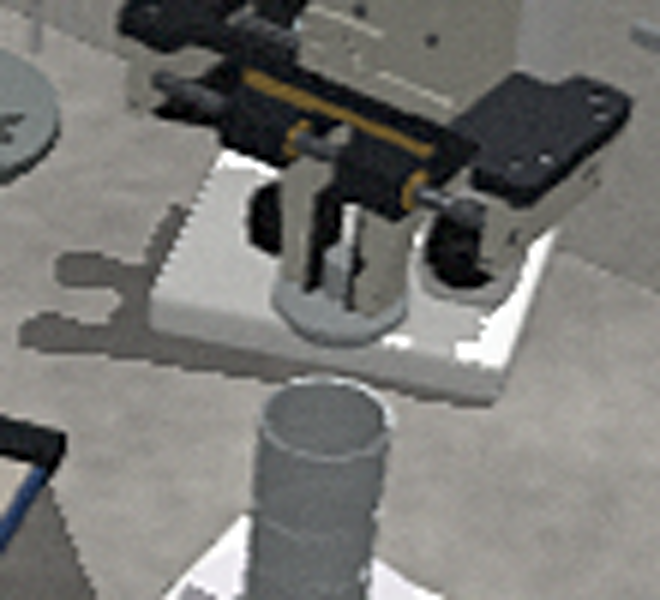

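Call:
apply_moves:
  deltas: "0 0 2 0;0 0 1.5 0;0 0 1 0;0 0 0.4 0;0 0 0.3 0;0 0 0 0;0 0 0 0"

```text
t: 38.65
eef_pos: [0.4907, 0.3286, 0.1743]
ee_rot: [3.141, 0.0, -3.141]
force: [0.2, 0.2, -1.1]
width: 0.0172
```

Call:
apply_moves:
  deltas: "0 0 0.2 0;0 0 0.2 0;0 0 0.2 0;0 0 0 0"

```text
t: 39.15
eef_pos: [0.4904, 0.3283, 0.1677]
ee_rot: [-3.141, -0.0, 3.142]
force: [0.3, 0.3, -0.5]
width: 0.0175
```

Call:
apply_moves:
  deltas: "0 0 0.1 0;0 0 0.1 0;0 0 0 0"

```text
t: 39.52
eef_pos: [0.4906, 0.3284, 0.166]
ee_rot: [3.142, 0.0, -3.142]
force: [0.3, -0.3, -0.3]
width: 0.017
```

Call:
apply_moves:
  deltas: "0 0 0.06 0;0 0 0.06 0;0 0 0 0"

```text
t: 39.9
eef_pos: [0.4909, 0.3286, 0.1659]
ee_rot: [3.141, 0.001, -3.141]
force: [-2.4, -1.0, 7.3]
width: 0.0173
```

Seated at the predicted height. Release, rise, and move aside to look.

Call:
apply_moves:
  deltas: "0 0 0 0;0 0 0 0;0 0 0 0;0 0 0 0;0 0 -2 0;0 0 -5 0;0 0 -4 0;0 -5 0 0;0 -5 0 0;0 -5 0 0"
  gripper: -1

```text
t: 41.15
eef_pos: [0.4899, 0.177, 0.2742]
ee_rot: [-3.141, -0.001, -3.141]
force: [0.4, -0.7, -0.1]
width: 0.0875
```

Call:
apply_moves:
  deltas: "0 -5 0 0;0 -5 0 0;0 -5 0 0;0 -5 0 0;0 -5 0 0;0 -5 0 0;0 0 0 0;0 0 0 0"

```text
t: 42.15
eef_pos: [0.4902, -0.1216, 0.2742]
ee_rot: [3.141, -0.001, 3.14]
force: [-0.1, 1.4, -0.2]
width: 0.0872
```

Run:
```python
from h import *
s=readout.get_state();print(s["t"],s["eef_pos"],s["force"],s["width"])
out=[]
for cam in ("scene","top"):
    f=viewer.grab_frame(cam);im=f["image"][:,:,::-1].copy();K,T=f["camera_matrix"],f["cam_to_world"]
    cv2.imwrite(f"pics/end_{cam}.png",im)
    q=proj([[.4906,.3284,.13]],K,T)[0];l,t=(q-32).astype(int);l=max(l,0);t=max(t,0);S=6
    big=cv2.resize(im[t:t+64,l:l+64],(384,384),interpolation=cv2.INTER_CUBIC);raw=big.copy()
    for z,r in ((.089,.029),(.109,.029),(.139,.029),(.183,.029),(.188,.029),(.206,.009)):
        qq=(proj(np.c_[.4906+r*np.cos(a),.3284+r*np.sin(a),0*a+z],K,T)+.5-[l,t])*S
        cv2.polylines(big,[np.round(qq).astype(np.int32)],True,(0,0,255),1)
    out.append(cv2.hconcat([raw,big]) if cam=="scene" else raw)
    for n in ("beaker_c","jar_c","dish_c","brush_c"):
        for d in viewer.silhouettes(cam,n)[:1]: print(cam,n,d["conf"],d["extent"])
cv2.imwrite("pics/end_z.png",out[0]);cv2.imwrite("pics/end_t.png",out[1])
```

```text
42.15 [ 0.49017171 -0.1215928   0.27420055] [-0.1307001   1.42307057 -0.24864867] 0.08720901830011041
scene beaker_c 0.8 [284.8, 203.7, 21.5, 31.2]
scene jar_c 0.75 [113.2, 282.2, 36.5, 31.7]
scene dish_c 0.56 [165.0, 259.1, 25.2, 20.5]
scene brush_c 0.62 [272.9, 266.9, 45.9, 54.4]
top jar_c 0.95 [407.6, 246.6, 24.4, 22.5]
top dish_c 0.89 [356.0, 246.6, 24.5, 17.2]
top brush_c 0.81 [314.4, 134.6, 21.7, 48.1]
```

View pics/end_z.png

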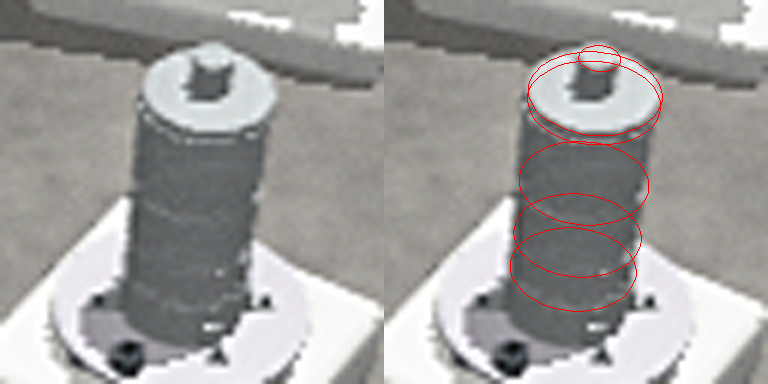

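View pics/end_scene.png

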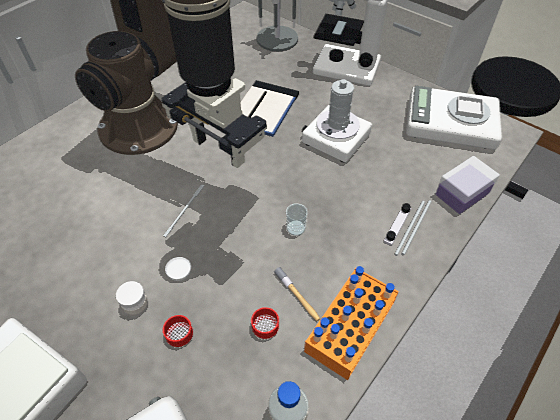

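View pics/end_t.png

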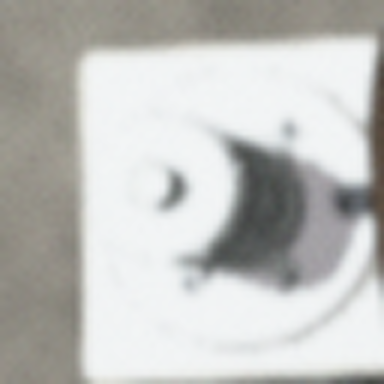

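Run:
```python
from station import job
print(job.job_done())
```

```text
the job is handed in; nothing more can be done
None
```

I built the stack on the pan from the bottom up (fine, medium, coarse, cover) and handed it in at about 42 s of the 102 s allowed. No verdict was reported.

- **Seating:** Each piece met its first contact force of 5–7 N within about 1 mm of its computed seated height. I released each one there.
- **Final pictures:** The last scene picture shows the stack upright, and its rim outlines match the seated prediction within about 1 pixel (about 2 mm). All four pieces went down at the same tool x and y, within about 0.5 mm.
- **Other things on the bench:** The beaker, jar, dish and brush appear unmoved. The network missed the beaker in the last top picture because the arm hid it, but it showed in place in the scene picture.
- **What disagreed:** The fingertips sat about 24–26 mm higher than the reported tool position. Because of that, the first try at the fine sieve closed above it without touching it, and I used the corrected height for everything after. The two cameras also differed by 3–4 mm in x, so I corrected each for its bias.

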